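Nudge the egg cup to the middle of its stand

ROBOT

A 7-joint arm with a two-finger parallel gripper is mounted at the origin on a cart in front of the work surface, level with it; the furniture and walls round the work are solid. World frame = base frame: x ahead of the robot, y to its left, z up, the work surface at z = 0. Lengths are in m, angles in rad, forces in N, time in s.
With the tool pointing down it reaches from about 0.4 to 0.85 m from the base axis. Payload 4.5 kg.
Tool frame: the origin (TCP) lies on the centre line of the jaws, within the pads' length; the fingertips stand r.tip_extent ahead of it and the grasp point (between the pads) is the TCP (r.tip_extent is the distance from the TCP to the fingertips, in m); z points along the fingers, y is the line along which they close (so a half turn about z gives the same grasp; the last joint's range is limited). The gripper opens to 88 mm and grips with 3 to 60 N. Pads are 18 mm wide; open, the fingers measure 123 mm over their backs; the gripper's body (75 mm by 187 mm) begins 45 mm behind the grasp point.
Start: joints at [-1.25, 0.689, -0.195, 1.565, 0.157, 0.902, -0.215], TCP at [0.177, 0.599, 0.258] pointing down, gripper open.
Joint ranges: [-3.01, 3.01], [-0.46, 2.08], [-1.47, 1.51], [0.13, 2.56], [-1, 4.14], [0.04, 2.09], [-2.66, 2.66]. Speed limits (rad/s): [2.57, 2.57, 3.14, 3.14, 3.14, 3.14, 3.14].

INTERFACE

Orientations are given as a unit quaternion [x, y, z, w].
In Python, from plant import sensors, vision, finish_job, r gives the robot as it stands. The module is installed in compiled form; this text tells all that it offers.
- The arm moves only by the tool step_arm, never from a script. Its argument "steps" is a list of rows, each a list of 2 entries, a list of its own where there are three numbers: the shift along the tool's x, y, z in cm, then the turn, a rotation vector about the tool's x, y, z in degrees. A call has 1 to 12 rows; each row shifts and turns the commanded pose from where the row before left it, along the tool's axes as they then stand; what a row does not reach is not made up. A row lasts 1/8 s, in which the tool goes at most 62.5 mm and 10.7 degrees, less where a joint would pass 70% of its speed; a pose out of reach is approached as far as the arm can. A call with a gripper value outside its range is refused whole. "claw" is the opening, from -1 (shut) to 1 (fully open), set as the call begins (left out, the last holds). The fingers move at their own pace and stop on an object; "grip_force" is the grip in N (left out, the last holds). Time passes only in rows, so rows that do not move let the fingers close. It gives the time, the measured TCP pose, the force, the opening and the grip force at its end, in the units of the state.
- sensors.get_state(): the state, without advancing time (a new reading comes with each control period).
- vision.snapshot(name): name is "scene" or "top" or "wrist"; returns a dict with "img" (420x560x3 uint8, red, green, blue), "fx", "fy", "cx", "cy" (pixels), "k1" (the pictures are not rectified: a ray, as slopes to the right and down, at radius r is drawn at 1 + k1 r^2 times it, then the intrinsics apply), "position" and "rotation" of the camera in the world. Camera axes: x right, y down, z forward; pixel columns grow to the right and rows downward; lengths in m; the calibration is good to about 2 mm. A picture is of the moment at which its call begins. There is no depth.
- finish_job(): hands the job in; it is judged then, once.
The state is a dict: "clock": time; "q": joint angles; "qd": joint speeds; "joint_torque": joint torques, N m; "tool_pos": TCP position; "eef_rot": TCP orientation; "contact_force": force on the tool from outside, world axes, zero at the start; "moment": the same for the moment, N m; "opening": opening from 0.0 (shut) to 1.0 (fully open); "finger_force": force on a finger pad.
Only numpy, scipy, OpenCV 4.12 (cv2) and the standard library are available. Lean on these libraries where they do the work, as an engineer would, in place of code of your own. Each camera call takes 0.05 s, during which the arm holds its last target. There are 200 camera calls.

TASK

The egg cup has been left near the edge of the small round wooden stand. With the fingertips, gently nudge it across the top until it stands upright in the middle of the stand, inside the ring marked there. Do not grip, lift or tip the egg cup, do not shift the stand, and leave the salt shaker, spice jar, tablet tub, mug and yoghurt tub where they are.

Things in the scene. Friction and masses are not known exactly. Their poses are not given: they have to be found in the camera images.
- egg_cup: White egg cup with a brown egg fast in it (one loose, top-heavy piece, 65 mm high, 110 g). Origin: centre of underside, z up; yaw is irrelevant. Foot ring 24 mm wide; flange 5 to 13 mm up, 50 mm wide, is its widest part: pushed there it slides, pushed high it rocks and tips. Waist 24 mm, bowl 47 mm wide at 45 mm up, egg 39 mm. Starts 22 to 34 mm off the stand's middle, any direction.
- stand: Loose round stand of light wood, 0.6 kg: flat rimless top disc 120 mm across and 12 mm thick, its top 45 mm above the worktop, on a thinner stem with a foot 92 mm across. Origin: centre of its underside, z up. A thin dark ring 60 mm across is marked round the middle of its top: 5 mm of wood shows all round the flange of a centred egg cup.
- stand_middle (a point): The middle of the stand's top face, where the centre of the egg cup's underside belongs.
- salt_shaker: Glass salt shaker with grey domed top, 44 mm across, 90 mm high, origin under its centre; bystander, stands about 0.14 m from the stand's middle.
- spice_jar: Spice jar with red lid (the one near the stand; two like it stand far back by the window), 45 mm across, 106 mm high, origin under its centre; bystander, about 0.14 m from the stand's middle.
- tablet_tub: White tablet tub with pale screw cap, 35 mm across, 78 mm high, origin under its centre; bystander, about 0.14 m from the stand's middle. None of these three stands on the side of the stand to which the egg cup is offset: that side is free within 30 degrees either way.
- mug: White mug with a green band, 83 mm across, 94 mm high, origin under its centre; bystander at the right.
- yoghurt_tub: Yoghurt tub, 72 mm across, 71 mm high, origin under its centre; bystander at the far right.
Not all that is in view belongs to the job. Leave any orange or turquoise look-alike of the egg_cup alone. Several things look just like the stand: the one meant starts nearest to the robot's base.

How it is judged:
At the end, for the whole second after the job is handed in: The egg cup stands upright (within 0.06 rad) and at rest on the top of the stand, the centre of its underside within 7 mm of the stand's middle; the stand is within 12 mm, and every bystander within 15 mm, of where it stood (horizontal distance between egg_cup and stand_middle below 0.007 m and angle between egg_cup's own z axis and vertical below 0.06 rad and z of egg_cup in the frame of stand between 0.042 and 0.048 m and linear speed of egg_cup below 0.02 m/s and angular speed of egg_cup below 0.2 rad/s and distance of stand from where it was at the start of the episode below 0.012 m and angle between stand's own z axis and vertical below 0.04 rad and distance of each of salt_shaker, spice_jar, tablet_tub, mug, yoghurt_tub from where it was at the start of the episode below 0.015 m); the robot touches nothing.
It fails at once if the egg cup was tipped by more than 0.35 rad (angle between egg_cup's own z axis and vertical above 0.35 rad).
It fails at once if the egg cup was lifted more than 12 mm off the stand's top, or came off the stand (z of egg_cup in the frame of stand above 0.057 m or z of egg_cup in the frame of stand below 0.03 m).
It fails at once if the egg cup was gripped or pushed hard (more than 10 N from the fingers), or pushed with another part of the robot than the fingers (more than 1 N) (contact force between the fingers and egg_cup above 10 N or contact force between the arm and egg_cup above 1 N).
It fails at once if the stand was moved more than 12 mm or tilted (distance of stand from where it was at the start of the episode above 0.012 m or angle between stand's own z axis and vertical above 0.1 rad).
It fails at once if a bystander (salt shaker, spice jar, tablet tub, mug or yoghurt tub) was moved more than 15 mm (distance of any of salt_shaker, spice_jar, tablet_tub, mug, yoghurt_tub from where it was at the start of the episode above 0.015 m).
It also fails if it takes over 48 s, if anything falls off the work surface, if the arm or the gripper's body presses on something with over 40 N, if the wrist force passes 120 N, or if a joint passes its speed limit or range.

## Working session

There is one attempt and no reset: what is moved stays moved. The work goes in short steps, Python scripts to look and compute and a tool call to move; the robot and the scene stay as the last step left them, time stands still between calls to the robot, and variables do not carry over. Pictures are saved under pics/ and viewed, at most 10 in all, crops included, and the job is handed in when it is done.

Besides the shell and the picture viewer there is one more tool, called by a JSON object that holds its "name" and its "arguments", one argument or row to a line. step_arm: Moves the arm, as the interface text tells. Its arguments: {"type":"object","properties":{"steps":{"type":"array"},"claw":{"type":"number"},"grip_force":{"type":"number"}},"required":["steps"]}

```bash
mkdir -p pics
cat > h.py <<'E'
import numpy as np, cv2
from plant import sensors, vision, r
def snap(n,f=None):
    s=vision.snapshot(n)
    if f: cv2.imwrite('pics/'+f,s['img'][:,:,::-1])
    return s
def ray(s,u,v):
    d=np.array([(u-s['cx'])/s['fx'],(v-s['cy'])/s['fy']]); x=d.copy()
    for _ in range(20): x=d/(1+s['k1']*(x@x))
    return np.array(s['position']),np.array(s['rotation'])@np.array([x[0],x[1],1])
def plane(s,u,v,z):
    o,d=ray(s,u,v); return o+d*(z-o[2])/d[2]
def proj(s,p):
    c=np.array(s['rotation']).T@(np.array(p)-np.array(s['position'])); x=c[:2]/c[2]; x=x*(1+s['k1']*(x@x))
    return x[0]*s['fx']+s['cx'],x[1]*s['fy']+s['cy']
E
python3 - <<'E'
from h import *
a=snap('scene','s0.png');b=snap('top','t0.png')
for s in(a,b): print(s['fx'],s['k1'],s['position'],np.round(s['rotation'],3).tolist())
st=sensors.get_state();print(st['clock'],st['tool_pos'],st['eef_rot'],st['opening'],r.tip_extent)
E
```

```text
531.0734032957454 -0.09963886681629967 [-0.33957651  1.2612807   0.82643622] [-0.255, 0.809, -0.503, 0.165]
528.9906842294711 0.0417758607045499 [-0.14208863 -0.33027449  1.5359737 ] [0.825, -0.512, 0.132, -0.2]
0.1 [0.17667656 0.59895628 0.25699419] [ 1.42824816e-01  9.89747642e-01 -8.21549625e-04 -3.97366739e-05] 0.9970429068685315 0.019
```

View pics/s0.png

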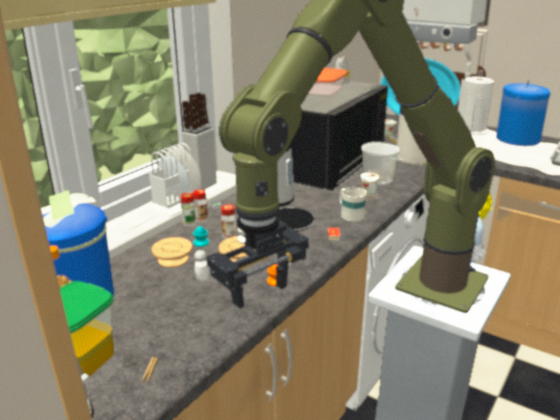

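View pics/t0.png

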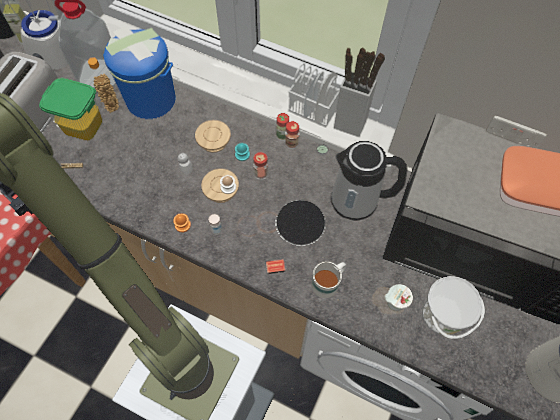

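The top view shows two wooden stands. One at (220,185) carries the white egg cup at (228,183), and an empty one at (212,135) is further from the base. The first fits. The salt shaker is at (183,158), the spice jar at (260,164) and the tablet tub at (214,221). The look-alikes are orange (181,222) and turquoise (242,150).

```bash
cat >> h.py <<'E'
from scipy.spatial.transform import Rotation as R
_v=snap
def snap(n,f=None):
    s=_v(n,f); q=np.array(s['rotation'])
    if q.size==4: s['rotation']=R.from_quat(q).as_matrix()
    return s
E
python3 - <<'E'
from h import *
b=snap('top'); im=b['img']
c=im[110:250,140:300]; cv2.imwrite('pics/c0.png',cv2.resize(c,(800,700)[0:2] and (640,560),interpolation=cv2.INTER_CUBIC)[:,:,::-1])
for n,u,v,z in [('stand',220,185,.045),('decoy',212,135,.045),('egg',228,181,.1),('salt',183,158,.08),('jar',260,160,.1),('tub',214,220,.07),('orange',181,222,.05),('turq',242,150,.05),('mug',327,276,.09)]: print(n,plane(b,u,v,z).round(3))
E
```

```text
stand [0.549 0.209 0.045]
decoy [0.708 0.33  0.045]
egg [0.547 0.174 0.1  ]
salt [0.567 0.353 0.08 ]
jar [0.661 0.12  0.1  ]
tub [0.42  0.156 0.07 ]
orange [0.376 0.25  0.05 ]
turq [0.697 0.208 0.05 ]
mug [ 0.401 -0.231  0.09 ]
```

View pics/c0.png

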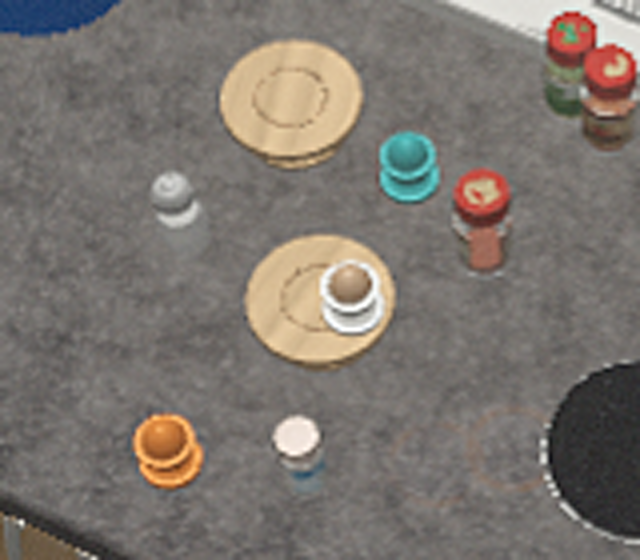

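The crop shows the white cup with its brown egg on the lower stand, at crop (352,308), right of the ring centre at (320,300). The offset side is clear. I'll measure it more closely.

```bash
cat > meas.py <<'E'
from h import *
def measure(s,verbose=True,z0=(0.549,0.209)):
    """stand centre from wood disc outline, cup from egg (brown) blob & white flange"""
    im=s['img']; hsv=cv2.cvtColor(im,cv2.COLOR_RGB2HSV)
    cu,cv=proj(s,[*z0,.045]); 
    e=[proj(s,[z0[0]+.07*np.cos(a),z0[1]+.07*np.sin(a),.045]) for a in np.linspace(0,6.28,40)]
    roi=np.zeros(im.shape[:2],np.uint8); cv2.fillPoly(roi,[np.int32(e)],255)
    return hsv,roi
E
python3 - <<'E'
from meas import *
s=snap('top'); hsv,roi=measure(s)
wood=((hsv[...,1]>60)&(hsv[...,2]>110)&(roi>0)).astype(np.uint8)
white=((hsv[...,1]<45)&(hsv[...,2]>150)&(roi>0)).astype(np.uint8)
def big(m):
    c,_=cv2.findContours(m,0,cv2.CHAIN_APPROX_NONE); return max(c,key=cv2.contourArea)[:,0,:].astype(float)
allm=cv2.morphologyEx(wood|white,cv2.MORPH_CLOSE,np.ones((3,3)))
P=np.array([plane(s,u,v,.045)[:2] for u,v in big(allm)])
def fit(P,n=1):
    c=np.linalg.lstsq(np.c_[2*P,np.ones(len(P))],(P**2).sum(1),rcond=None)[0]; return c[:2],np.sqrt(c[2]+c[:2]@c[:2])
c,rr=fit(P); 
for _ in range(5):
    d=np.linalg.norm(P-c,axis=1)-rr; k=abs(d)<.004; c,rr=fit(P[k])
print('stand',c,rr,k.mean())
W=big(white); v,u=None,None
# flange lower outline: points at low rows, on plane z=.053
Q=np.array([plane(s,a,b,.056)[:2] for a,b in W]); cam=np.array(s['position'][:2])
k=W[:,1]>np.median(W[:,1]); print('flange',fit(Q[k]),W.min(0),W.max(0), 'bbox mid low')
E
```

```text
stand [0.5504354  0.21151867] 0.05926019398409229 0.9108910891089109
flange (array([0.55162969, 0.18074787]), np.float64(0.023925166634698247)) [220. 175.] [235. 192.] bbox mid low
```

Stand middle is at (0.550, 0.2115), with a fitted radius of 59 mm (60 expected). The cup is at (0.5515, 0.181), about 31 mm off towards -y, which is plausible. So I'll push along +y with a two-finger cage behind the flange, starting by moving over to that side.

{"name": "step_arm", "arguments": {
  "steps": [
    [[-4.2,-3.1,0],[0,0,0]],
    [[-4.2,-3.1,0],[0,0,0]],
    [[-4.2,-3.1,0],[0,0,0]],
    [[-4.2,-3.1,0],[0,0,0]],
    [[-4.2,-3.1,0],[0,0,0]],
    [[-4.2,-3.1,0],[0,0,0]],
    [[-4.2,-3.1,0],[0,0,0]],
    [[-4.2,-3.1,0],[0,0,0]],
    [[-4.2,-3.1,0],[0,0,0]],
    [[-4.2,-3.1,0],[0,0,0]],
    [[-4.2,-3.1,0],[0,0,0]],
    [[-4.0,-3.1,0],[0,0,0]]
  ],
  "claw": -0.32
}}

```text
clock: 1.7
tool_pos: [0.554, 0.0991, 0.2577]
eef_rot: [0.143, 0.99, 0.0, 0.0]
contact_force: [-0.2, -0.2, -0.4]
opening: 0.337
finger_force: 0.0
```

{"name": "step_arm", "arguments": {
  "steps": [
    [[0,0,0],[0,0,9]],
    [[0,0,0],[0,0,9]],
    [[0,0,0],[0,0,9]],
    [[0,0,0],[0,0,9]],
    [[0,0,0],[0,0,9]],
    [[0,0,0],[0,0,9]],
    [[0,0,0],[0,0,9]],
    [[0,0,0],[0,0,9]],
    [[0,0,0],[0,0,1.5]],
    [[0,0,0],[0,0,0]]
  ]
}}

```text
clock: 2.95
tool_pos: [0.5529, 0.1008, 0.2576]
eef_rot: [0.706, 0.708, -0.0, -0.0]
contact_force: [0.3, 0.3, 0.4]
opening: 0.341
finger_force: 0.0
```

Run:
```python
from h import *
s=snap('wrist','w1.png'); snap('top','t1.png')
st=sensors.get_state();print(st['clock'],st['tool_pos'],R.from_quat(st['eef_rot']).as_matrix().round(3),st['opening'],st['q'])
print(s['position'],s['rotation'].round(2)); print(proj(s,[.5504,.2115,.045]),proj(s,[.5515,.181,.055]))
```

```text
3.05 [0.5530006  0.10069259 0.25766568] [[-0.003  1.    -0.   ]
 [ 1.     0.003  0.   ]
 [ 0.    -0.    -1.   ]] 0.3398911268919574 [-0.33014223  0.60588858  0.11326919  1.76870547 -0.09269049  0.77225722
 -0.16748923]
[0.55290138 0.17595512 0.38456823] [[ 1.    0.    0.  ]
 [ 0.   -0.95 -0.3 ]
 [ 0.    0.3  -0.95]]
(np.float64(277.2524341669423), np.float64(69.33484695687369)) (np.float64(278.29952813393805), np.float64(102.73753760018644))
```

View pics/w1.png

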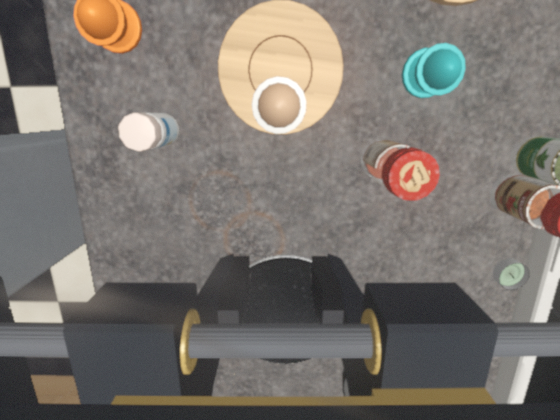

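The wrist view shows the stand at about (281,67), the cup at (280,104), the jar lid at (411,174) and the tub at (143,131). I'll measure from here.

```bash
cat > m2.py <<'E'
from meas import *
def big(m):
    c,_=cv2.findContours(m,0,cv2.CHAIN_APPROX_NONE); return max(c,key=cv2.contourArea)[:,0,:].astype(float)
def fit(P):
    c=np.linalg.lstsq(np.c_[2*P,np.ones(len(P))],(P**2).sum(1),rcond=None)[0]; return c[:2],np.sqrt(c[2]+c[:2]@c[:2])
def rob(P,t=.003):
    c,r=fit(P)
    for _ in range(8):
        k=abs(np.linalg.norm(P-c,axis=1)-r)<t; c,r=fit(P[k])
    return c.round(4),round(float(r),4),round(k.mean(),2)
def run(s):
    hsv,roi=measure(s,z0=(.5515,.211))
    wood=((hsv[...,1]>60)&(hsv[...,2]>110)&(roi>0)).astype(np.uint8)
    white=((hsv[...,1]<45)&(hsv[...,2]>170)&(roi>0)).astype(np.uint8)
    al=cv2.morphologyEx(wood|white,cv2.MORPH_CLOSE,np.ones((3,3)))
    B=big(al); B=B[B[:,1]>1]
    a=rob(np.array([plane(s,u,v,.045)[:2] for u,v in B]))
    W=big(white)
    b=rob(np.array([plane(s,u,v,.09)[:2] for u,v in W]))
    f=rob(np.array([plane(s,u,v,.056)[:2] for u,v in W]),.0015)
    print('stand',*a,'| rim z.09 (r .0235)',*b,'| flange z.056 (r .025)',*f); return a,b
E
python3 - <<'E'
from m2 import *
run(snap('wrist')); st=sensors.get_state();print(st['tool_pos'])
E
```

```text
stand [0.5532 0.2109] 0.0593 1.0 | rim z.09 (r .0235) [0.5519 0.1784] 0.023 1.0 | flange z.056 (r .025) [0.5518 0.1787] 0.0257 1.0
[0.55303008 0.10062242 0.2576679 ]
```

Relative to the stand the cup is at (-1, -32.5) mm, and the outlines agree with the given sizes. I'll go down behind it, lean back 5°, and bring the tips to about 7 mm above the stand top.

{"name": "step_arm", "arguments": {
  "steps": [
    [[0,-0.1,3],[0,0,0]],
    [[0,0,3],[0,0,0]],
    [[0,0,3],[0,0,0]],
    [[0,0,3],[0,0,0]],
    [[0,0,3],[0,0,0]],
    [[0,0,2],[0,0,0]],
    [[0,0,1],[0,0,0]],
    [[0,0,0.6],[0,0,0]],
    [[0,0,0],[0,5,0]],
    [[0,0,0],[0,0,0]],
    [[0,0,0],[0,0,0]]
  ]
}}

```text
clock: 4.47
tool_pos: [0.5524, 0.101, 0.0722]
eef_rot: [0.706, 0.707, 0.031, -0.03]
contact_force: [-0.6, -0.7, 0.2]
opening: 0.336
finger_force: 0.0
```

Run:
```python
from m2 import *
s=snap('wrist','w2.png')
st=sensors.get_state();print(st['clock'],st['tool_pos'],R.from_quat(st['eef_rot']).as_matrix().round(3),st['contact_force'],st['opening'])
print(s['position']); run(s)
```

```text
4.525 [0.55229852 0.10154271 0.07210881] [[-0.002  1.     0.001]
 [ 0.996  0.002  0.087]
 [ 0.087  0.001 -0.996]] [0.08723054 0.59524043 0.49849757] 0.34123491893721614
[0.55242422 0.16487321 0.20538905]
stand [0.5529 0.2107] 0.0591 1.0 | rim z.09 (r .0235) [0.5517 0.1782] 0.0229 1.0 | flange z.056 (r .025) [0.5515 0.1822] 0.0297 1.0
```

View pics/w2.png

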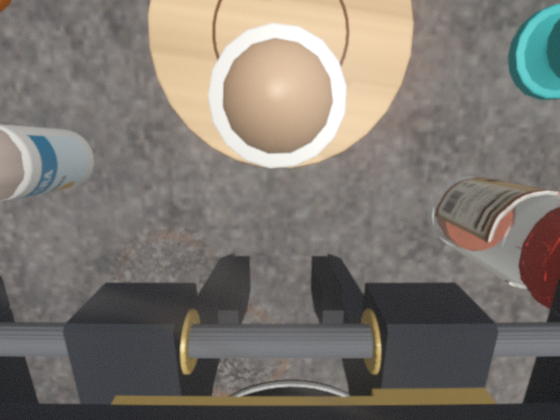

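The rim fit (22.9 mm against 23.5) puts the cup at (0.5517, 0.1782) and the stand at (0.553, 0.2107). The fingertips straddle the push line and everything around them is clear. Next I close most of the gap, then nudge slowly.

{"name": "step_arm", "arguments": {
  "steps": [
    [[1,0,0.09],[0,0,0]],
    [[1,0,0.09],[0,0,0]],
    [[1,0,0.09],[0,0,0]],
    [[0.7,0,0.06],[0,0,0]],
    [[0.3,0,0.03],[0,0,0]],
    [[0.2,0,0.02],[0,0,0]],
    [[0.15,0,0.01],[0,0,0]],
    [[0.15,0,0.01],[0,0,0]],
    [[0.15,0,0.01],[0,0,0]],
    [[0.15,0,0.01],[0,0,0]],
    [[0.15,0,0.01],[0,0,0]],
    [[0.15,0,0.01],[0,0,0]]
  ]
}}

```text
clock: 6.02
tool_pos: [0.5519, 0.1518, 0.0717]
eef_rot: [0.706, 0.707, 0.031, -0.031]
contact_force: [-0.5, -0.9, -0.4]
opening: 0.34
finger_force: 0.2
```

Run:
```python
from m2 import *
s=snap('wrist'); 
st=sensors.get_state();print(st['clock'],st['tool_pos'],st['contact_force']);run(s)
```

```text
6.075 [0.55197575 0.1521624  0.0717662 ] [-1.01550244 -0.63410255 -0.52982606]
stand [0.5529 0.2108] 0.0591 0.82 | rim z.09 (r .0235) [0.5521 0.1833] 0.0227 0.68 | flange z.056 (r .025) [0.5525 0.1739] 0.0287 0.35
```

Contact is made and the cup has moved about 5 mm, with the rim 31 mm ahead of the TCP. I'll carry on slowly for about 22 mm.

{"name": "step_arm", "arguments": {
  "steps": [
    [[0.2,0.01,0.02],[0,0,0]],
    [[0.2,0.01,0.02],[0,0,0]],
    [[0.2,0.01,0.02],[0,0,0]],
    [[0.2,0.01,0.02],[0,0,0]],
    [[0.2,0.01,0.02],[0,0,0]],
    [[0.2,0.01,0.02],[0,0,0]],
    [[0.2,0.01,0.01],[0,0,0]],
    [[0.2,0.01,0.02],[0,0,0]],
    [[0.1,0,0.01],[0,0,0]],
    [[0,0,0],[0,0,0]]
  ]
}}

```text
clock: 7.32
tool_pos: [0.5528, 0.1692, 0.0717]
eef_rot: [0.706, 0.707, 0.031, -0.031]
contact_force: [0.3, 0.6, 1.0]
opening: 0.339
finger_force: 0.1
```

Run:
```python
from m2 import *
s=snap('wrist','w3.png'); 
st=sensors.get_state();print(st['clock'],st['tool_pos'],st['contact_force']);run(s)
```

```text
7.375 [0.55278108 0.16911484 0.0716695 ] [0.13133439 0.11249737 0.64124278]
stand [0.5528 0.2113] 0.059 0.89 | rim z.09 (r .0235) [0.553  0.1992] 0.0237 1.0 | flange z.056 (r .025) [0.5531 0.1873] 0.0298 0.74
```

View pics/w3.png

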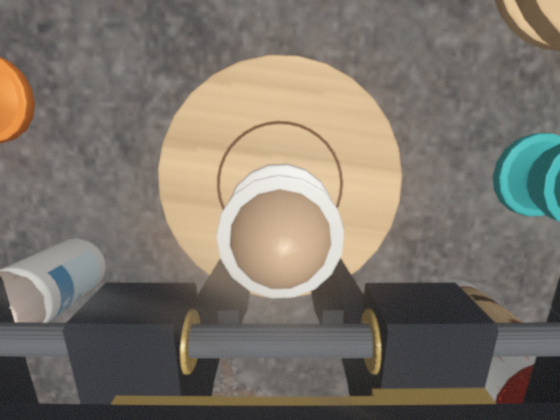

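The cup is upright at (280,235). Its flange edge is at row 165 and the ring's far edge at row 121, with about 12 mm to go. The stand hasn't moved.

{"name": "step_arm", "arguments": {
  "steps": [
    [[0.2,0,0.02],[0,0,0]],
    [[0.2,0,0.02],[0,0,0]],
    [[0.2,0,0.02],[0,0,0]],
    [[0.2,0,0.01],[0,0,0]],
    [[0.2,0,0.02],[0,0,0]],
    [[0.1,0,0.01],[0,0,0]],
    [[0,0,0],[0,0,0]]
  ]
}}

```text
clock: 8.25
tool_pos: [0.5527, 0.1802, 0.0716]
eef_rot: [0.706, 0.707, 0.031, -0.031]
contact_force: [-0.7, -0.7, 0.1]
opening: 0.337
finger_force: 0.1
```

Run:
```python
from m2 import *
s=snap('wrist','w4.png'); 
st=sensors.get_state();print(st['clock'],st['tool_pos'],st['contact_force']);run(s)
hsv=cv2.cvtColor(s['img'],cv2.COLOR_RGB2HSV); c=hsv[:,281]
v=c[:,2].astype(int); w=np.where((c[:,1]<45)&(v>170))[0]; top=w[w>60].min() if len(w) else 0
print('flange front',top,plane(s,281,top,.057), 'dark rows',[(i,v[i]) for i in range(20,top) if v[i]<v[20:top].mean()-40])
for i in range(20,top):
    if v[i]<v[20:top].mean()-40: print(plane(s,281,i,.045)[1].round(4),end=' ')
```

```text
8.3 [0.55274757 0.18018449 0.07163617] [ 0.22699353 -0.117665   -0.24606136]
stand [0.5529 0.2112] 0.059 0.84 | rim z.09 (r .0235) [0.553  0.2102] 0.0237 1.0 | flange z.056 (r .025) [0.553  0.1984] 0.0298 0.75
flange front 164 [0.55343388 0.23319865 0.057     ] dark rows [(20, np.int64(117)), (21, np.int64(114)), (22, np.int64(116)), (23, np.int64(120)), (24, np.int64(120)), (25, np.int64(117)), (26, np.int64(120)), (27, np.int64(114)), (28, np.int64(113)), (29, np.int64(112)), (30, np.int64(110)), (31, np.int64(108)), (32, np.int64(111)), (33, np.int64(110)), (34, np.int64(112)), (35, np.int64(108)), (36, np.int64(111)), (37, np.int64(111)), (38, np.int64(114)), (39, np.int64(114)), (40, np.int64(117)), (41, np.int64(117)), (42, np.int64(115)), (43, np.int64(116)), (44, np.int64(118)), (45, np.int64(117)), (46, np.int64(119)), (47, np.int64(118)), (48, np.int64(122)), (49, np.int64(119)), (50, np.int64(123)), (51, np.int64(119)), (52, np.int64(120)), (53, np.int64(120)), (54, np.int64(123)), (55, np.int64(119)), (56, np.int64(119)), (57, np.int64(117)), (58, np.int64(116)), (59, np.int64(112)), (60, np.int64(109)), (61, np.int64(111)), (62, np.int64(107)), (63, np.int64(103)), (64, np.int64(102)), (65, np.int64(105)), (66, np.int64(108)), (67, np.int64(113)), (68, np.int64(116)), (69, np.int64(117)), (70, np.int64(117)), (71, np.int64(120)), (72, np.int64(123)), (73, np.int64(121)), (74, np.int64(125)), (75, np.int64(127)), (76, np.int64(126)), (77, np.int64(129)), (78, np.int64(127)), (79, np.int64(127))]
0.2956 0.2952 0.2948 0.2944 0.294 0.2936 0.2932 0.2928 0.2923 0.2919 0.2915 0.2911 0.2907 0.2903 0.2899 0.2895 0.289 0.2886 0.2882 0.2878 0.2874 0.287 0.2866 0.2861 0.2857 0.2853 0.2849 0.2845 0.2841 0.2836 0.2832 0.2828 0.2824 0.282 0.2815 0.2811 0.2807 0.2803 0.2799 0.2794 0.279 0.2786 0.2782 0.2777 0.2773 0.2769 0.2765 0.276 0.2756 0.2752 0.2747 0.2743 0.2739 0.2735 0.273 0.2726 0.2722 0.2717 0.2713 0.2709
```

The cup is within 1–3 mm of the middle. One more 1 mm nudge, then back off and rise.

{"name": "step_arm", "arguments": {
  "steps": [
    [[0.1,0,0.01],[0,0,0]],
    [[0,0,0],[0,0,0]],
    [[-0.2,0,-0.02],[0,0,0]],
    [[-0.5,0,-0.05],[0,0,0]],
    [[-1,0,-0.09],[0,0,0]],
    [[-1.5,0,-0.13],[0,0,0]],
    [[-1.5,0,-0.13],[0,0,0]],
    [[-1.5,0,-0.13],[0,0,0]],
    [[-1.5,0,-0.13],[0,0,0]],
    [[-0.5,0,-3],[0,0,0]],
    [[-0.3,0,-4],[0,0,0]],
    [[0,0,-4],[0,0,0]]
  ]
}}

```text
clock: 9.8
tool_pos: [0.5526, 0.0849, 0.1815]
eef_rot: [0.706, 0.707, 0.03, -0.031]
contact_force: [0.3, -0.1, 0.8]
opening: 0.339
finger_force: 0.0
```

{"name": "step_arm", "arguments": {
  "steps": [
    [[0,0,-3],[0,0,0]],
    [[0,0,0],[0,0,0]],
    [[0,0,0],[0,0,0]]
  ]
}}

```text
clock: 10.18
tool_pos: [0.5522, 0.0832, 0.2097]
eef_rot: [0.706, 0.707, 0.03, -0.031]
contact_force: [0.5, 0.9, 0.2]
opening: 0.34
finger_force: 0.0
```

Run:
```python
from m2 import *
s=snap('wrist','w5.png'); snap('top','t5.png')
st=sensors.get_state();print(st['clock'],st['tool_pos'],st['contact_force'],abs(np.array(st['qd'])).max());run(s)
```

```text
10.275 [0.55198172 0.08337498 0.20910389] [-0.16339831 -0.0526722   1.13181547] 0.006000522463098083
stand [0.5531 0.2105] 0.0593 1.0 | rim z.09 (r .0235) [0.5533 0.2065] 0.0245 1.0 | flange z.056 (r .025) [0.5528 0.2142] 0.0287 0.68
```

View pics/w5.png

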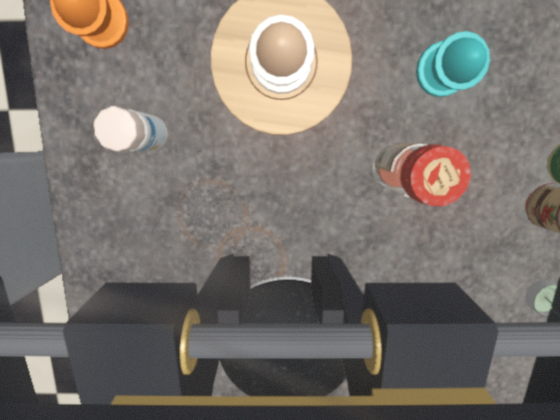

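The cup stands upright inside the ring. Its near flange edge is at row 91 and the ring's near edge at row 98. I'll do a quick numeric check of the flange position here and in the top view, then hand in.

Run:
```python
from m2 import *
s=snap('wrist'); hsv,roi=measure(s)
W=big(((hsv[...,1]<45)&(hsv[...,2]>170)&(roi>0)).astype(np.uint8)); y1,y0=W[:,1].max(),W[:,1].min()
print(y0,y1,'flange near->c',plane(s,281,y1,.054)[1]+.025,'rim far->c',plane(s,281,y0,.09)[1]-.0235,'ring',plane(s,281,98,.045)[1]+.03)
t=snap('top'); hsv,roi=measure(t)
W=big(((hsv[...,1]<45)&(hsv[...,2]>150)&(roi>0)).astype(np.uint8)); Q=np.array([plane(t,a,b,.056)[:2] for a,b in W]);print('top flange',fit(Q[W[:,1]>np.median(W[:,1])]),'stand was .5504 .2115')
```

```text
14.0 92.0 flange near->c 0.2104089637709374 rim far->c 0.2089475174363354 ring 0.2116923197180614
top flange (array([0.54953374, 0.19472639]), np.float64(0.010265356925189907)) stand was .5504 .2115
```

The wrist view gives the cup at y = 0.209–0.210 and the stand's middle at 0.2105–0.2117, so it is about 1–2 mm off. I'm discarding the top-view fit, whose radius is wrong (10 mm instead of 25).

```bash
python3 -c "
from plant import finish_job
print(finish_job())"
```

```text
the job is handed in; nothing more can be done
None
```

The job is handed in: the egg cup stands upright inside the ring, about 1–2 mm from the stand's middle by the last wrist-camera measurement, the stand did not shift measurably, and the arm touched none of the bystanders.

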